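Slide the camera recorder under the low shelf

TASK

Put the camera recorder away: take the flat one of the two black boxes with bow handles and slide it along the table, straight in under the low white shelf, until its front face is flush with the shelf's front edge, in the middle of the opening and square to it, with its handle left sticking out in front. Do not bump the shelf, and leave the tall box with the same handle where it stands.

Things in the scene. Friction and masses are not known exactly. Their poses are not given: they have to be found in the camera images.
- recorder_mid (a point): Camera recorder, the flat black steel box, loose on the table: 100 mm deep (x) x 120 mm wide (y) x 36 mm high, about 0.45 kg. This point is its centre, half-way up (18 mm above the table). Its x axis points from its front face (50 mm before this point) to its back, z up.
- recorder_grip (a point): Place to grip the recorder's upright bow handle: a D of round steel bar 10 mm thick, standing on edge in the middle of the front face and reaching 70 mm straight out from it (along -x of the box), from 3 to 36 mm above the table; so seen from above it is one 10 mm wide bar along the box's x, free on both sides, to be pinched across the box's y. This point lies on it 45 mm ahead of the front face (95 mm from the box's centre) and 24 mm above the table. Same axes as the box.
- shelf_front (a point): Low shelf, fixed to the table: white board 220 mm deep (x) x 244 mm wide (y) x 16 mm thick on two steel side plates 12 mm thick. Its opening looks towards the robot and is 220 mm wide and 55 mm high, open at the back as well. This point is the middle of the lower front edge of the board, 55 mm above the table; x points inward under the shelf, y along the front edge, z up. A grey network switch lies on top, well back from the front edge.
- supply_mid (a point): Power supply, the tall black box, loose: 100 mm deep x 120 mm wide x 84 mm high, about 0.95 kg, with the same handle as the recorder; too tall for the shelf and to be left alone. This point is its centre, half-way up (42 mm above the table).

How it is judged:
At the end, for the whole second after the job is handed in: The recorder stands flat and at rest on the table under the shelf, handle outward, its front face within 15 mm of flush with the shelf's front edge, its middle within 25 mm of the middle of the opening, square to the shelf within 10 degrees (x of recorder_mid in the frame of shelf_front between 0.035 and 0.065 m and y of recorder_mid in the frame of shelf_front between -0.025 and 0.025 m and angle between the x axis of recorder_mid and the x axis of shelf_front, either way round below 0.1745 rad and x of recorder_grip in the frame of shelf_front below 0 m and height (world z) of recorder_mid below 0.023 m and angle between recorder_mid's own z axis and vertical below 0.06 rad and linear speed of recorder below 0.01 m/s); the robot touches nothing.
It fails at once if the recorder is pressed or knocked against the shelf (over 12 N) (contact force between recorder and riser above 12 N).
It fails at once if the robot bumps the shelf (over 12 N) (contact force between any of the fingers, the arm and riser above 12 N).
It fails at once if the tall power supply is moved by more than 25 mm (distance of supply_mid from where it was at the start of the episode above 0.025 m).
It also fails if it takes over 38 s, if anything falls off the work surface, if the arm or the gripper's body presses on something with over 40 N, if the wrist force passes 120 N, or if a joint passes its speed limit or range.

ROBOT

A 6-joint arm with a two-finger parallel gripper is mounted at the origin on the work surface. World frame = base frame: x ahead of the robot, y to its left, z up, the work surface at z = 0. Lengths are in m, angles in rad, forces in N, time in s.
With the tool pointing down it reaches from about 0.25 to 0.775 m from the base axis. Payload 4 kg.
Tool frame: the origin (TCP) lies where the fingers leave the gripper's body, on its centre line; the fingertips stand 97 mm ahead of it and the grasp point (between the pads) lies 78 mm ahead of it (arm.tips_ahead is the distance from the TCP to the fingertips, in m); z points along the fingers, y is the direction in which the jaws open and shut (so a half turn about z gives the same grasp; the last joint's range is limited). The gripper opens to 94 mm and grips with 3 to 60 N. Pads are 16 mm wide; open, the fingers measure 119 mm over their backs; the gripper's body (75 mm by 177 mm) begins 78 mm behind the grasp point.
Start: joints at [-1.301, 0.087, 1.371, -0, 1.684, -0.103], TCP at [0.2, -0.512, 0.303] pointing down, gripper open.
Joint ranges: [-3.1, 3.1], [-0.76, 2.03], [0.27, 2.55], [-1.08, 4.22], [0.17, 2.65], [-2.57, 2.57]. Speed limits (rad/s): [2.79, 2.79, 3.14, 3.14, 3.14, 3.14].

INTERFACE

Orientations are given as a unit quaternion [w, x, y, z].
In Python, from workcell import arm gives the robot as it stands.
- The arm moves only by the tool drive_tool, never from a script. Its argument "steps" is a list of rows, each an object with "jaw": the opening, from 0 (shut) to 1 (fully open); "translation": the shift along the tool's x, y, z in m, a list of three; "turn": the turn about the tool's z in rad. A call has 1 to 5 rows; each row shifts and turns the commanded pose from where the row before left it, along the tool's axes as they then stand; what a row does not reach is not made up. A row lasts 1/8 s, in which the tool goes at most 62.5 mm and 10.7 degrees, less where a joint would pass 70% of its speed; a pose out of reach is approached as far as the arm can. A call is refused whole if a number of a shift passes 0.0625 or a number of a turn 0.188, either way. A call with a gripper value outside its range is refused whole. The fingers move at their own pace and stop on an object; the grip force is fixed at half the most. Time passes only in rows, so rows that do not move let the fingers close. It gives the time, the measured TCP pose, the force and the opening at its end, in the units of the state.
- arm.observe(): the state, without advancing time (a new reading comes with each control period).
- arm.grab_frame(name): name is "side" or "top"; returns the picture (400x640x3 uint8, red, green, blue); there is no depth.
- arm.get_calibration(name): a dict with "fx", "fy", "cx", "cy" (pixels), "world_from_camera" (4x4, takes a point from camera to world coordinates). Camera axes: x right, y down, z forward; pixel columns grow to the right and rows downward; lengths in m; the calibration is good to about 2 mm. A picture is of the moment at which its call begins. get_calibration takes no time and is no camera call.
- arm.sign_off(): hands the job in, once; it reports no verdict.
The state is a dict: "clock": time; "joint_positions": joint angles; "joint_velocities": joint speeds; "joint_efforts": joint torques, N m; "tcp_pos": TCP position; "tcp_rot": TCP orientation; "ft_force": force on the tool from outside, world axes, zero at the start; "torque": the same for the moment, N m; "gripper_width": opening from 0.0 (shut) to 1.0 (fully open).
Only numpy, scipy, OpenCV 4.12 (cv2) and the standard library are available. Lean on these libraries where they do the work, as an engineer would, in place of code of your own. Each camera call takes 0.05 s, during which the arm holds its last target.

## Working session

There is one attempt and no reset: what is moved stays moved. The work goes in short steps, Python scripts to look and compute and a tool call to move; the robot and the scene stay as the last step left them, time stands still between calls to the robot, and variables do not carry over. Pictures are saved under pics/ and viewed, and the job is handed in when it is done.

Besides the shell and the picture viewer there is one more tool, called after "Request:" as name([rows], argument=value, ...), one row to a line, values as JSON. drive_tool: Moves the arm, as the interface text tells. Its arguments: {"type":"object","properties":{"steps":{"type":"array","items":{"type":"object","properties":{"jaw":{"type":"number"},"translation":{"type":"array","items":{"type":"number"}},"turn":{"type":"number"}}}}},"required":["steps"]}

```bash
mkdir -p pics; ls; python3 - <<'E'
from workcell import arm
import cv2, numpy as np
for n in("side","top"):
    f=arm.grab_frame(n); cv2.imwrite(f"pics/{n}0.png",cv2.cvtColor(f,cv2.COLOR_RGB2BGR))
    c=arm.get_calibration(n); print(n,c["fx"],c["fy"],c["cx"],c["cy"]); print(np.round(c["world_from_camera"],3))
s=arm.observe(); print(s["clock"],s["tcp_pos"],s["tcp_rot"],s["gripper_width"],arm.tips_ahead)
E
```

```text
pics
side 380.2481319149263 380.2481319149263 321.9955550649509 202.91132183792456
[[ 0.936 -0.261  0.236  0.363]
 [-0.351 -0.655  0.669 -0.508]
 [-0.02  -0.71  -0.704  0.63 ]
 [ 0.     0.     0.     1.   ]]
top 369.43325650982456 369.43325650982456 318.49720256766835 201.60945225671236
[[-0.009 -0.996  0.083  0.468]
 [-1.     0.009 -0.004  0.018]
 [ 0.004 -0.083 -0.997  0.926]
 [ 0.     0.     0.     1.   ]]
0.1 [ 0.20023718 -0.51193719  0.30162573] [-9.85327096e-04  9.82677823e-01  1.85319499e-01 -9.13214701e-05] 1.0050971854802946 0.0972
```

View pics/side0.png

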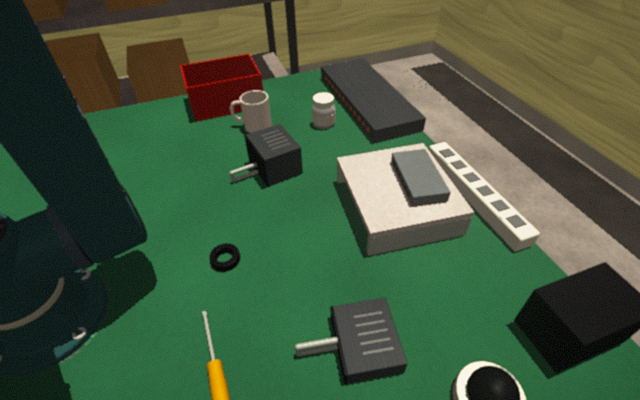

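View pics/top0.png

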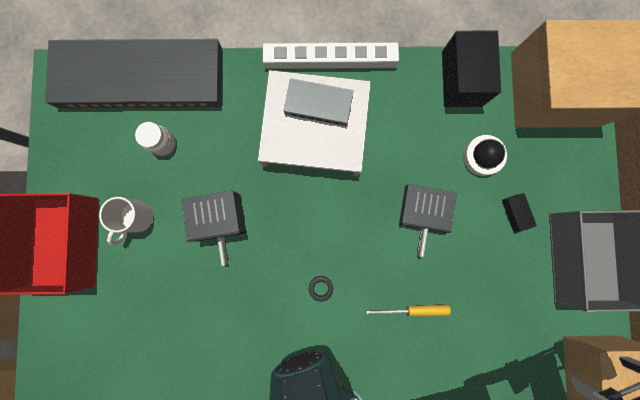

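The top view shows two black boxes. The one at about (428,208), which is (370,340) in the side view, is flat. The one at (213,216), or (275,155) in the side view, shows tall side walls. The white shelf is at about (315,122). Next I'll measure their outlines.

```bash
cat > h.py <<'E'
import numpy as np, cv2
from workcell import arm
def ray(n,px,z):
    c=arm.get_calibration(n); T=np.array(c["world_from_camera"])
    px=np.atleast_2d(np.asarray(px,float))
    d=np.c_[(px[:,0]-c["cx"])/c["fx"],(px[:,1]-c["cy"])/c["fy"],np.ones(len(px))]@T[:3,:3].T
    return T[:3,3]+d*((z-T[2,3])/d[:,2])[:,None]
def proj(n,p):
    c=arm.get_calibration(n); T=np.linalg.inv(np.array(c["world_from_camera"]))
    q=np.atleast_2d(p)@T[:3,:3].T+T[:3,3]
    return np.c_[c["fx"]*q[:,0]/q[:,2]+c["cx"],c["fy"]*q[:,1]/q[:,2]+c["cy"]]
def crop(img,x0,y0,x1,y1,k,name):
    cv2.imwrite(name,cv2.resize(cv2.cvtColor(img[y0:y1,x0:x1],cv2.COLOR_RGB2BGR),None,fx=k,fy=k,interpolation=cv2.INTER_CUBIC))
E
python3 - <<'E'
import cv2,numpy as np
t=cv2.imread("pics/top0.png"); s=cv2.imread("pics/side0.png")
a=cv2.resize(t[60:280,370:490],None,fx=2.7,fy=2.7,interpolation=cv2.INTER_CUBIC)
b=cv2.resize(t[60:280,240:400],None,fx=2.7,fy=2.7,interpolation=cv2.INTER_CUBIC)
cv2.imwrite("pics/z0.png",np.hstack([a,b]))
c=cv2.resize(s[130:390,280:480],None,fx=2.3,fy=2.3,interpolation=cv2.INTER_CUBIC)
cv2.imwrite("pics/z1.png",c)
for p in [(428,195),(410,230),(422,240),(405,212),(452,213),(385,240),(428,215),(300,150)]: print(p,t[p[1],p[0]])
E
```

```text
(428, 195) [103 102  99]
(410, 230) [102 136  81]
(422, 240) [136 145 141]
(405, 212) [105 106 103]
(452, 213) [96 96 92]
(385, 240) [103 137  83]
(428, 215) [106 106 104]
(300, 150) [226 234 237]
```

View pics/z0.png

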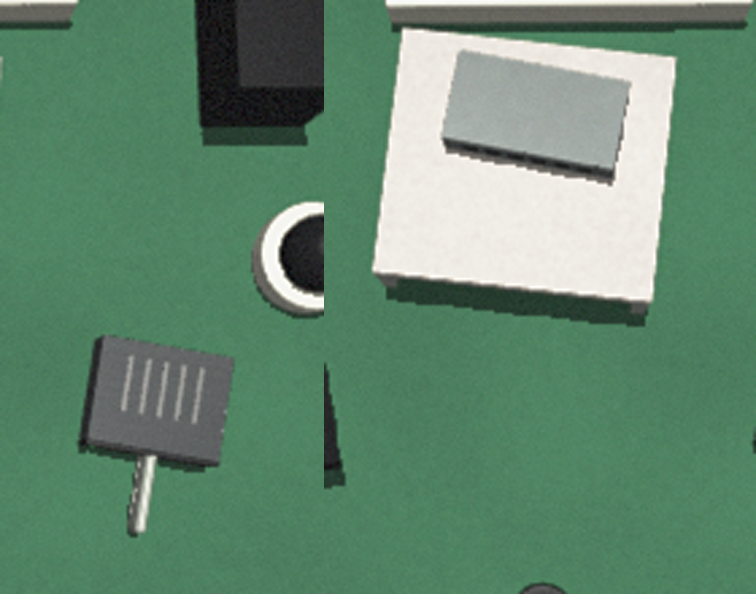

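View pics/z1.png

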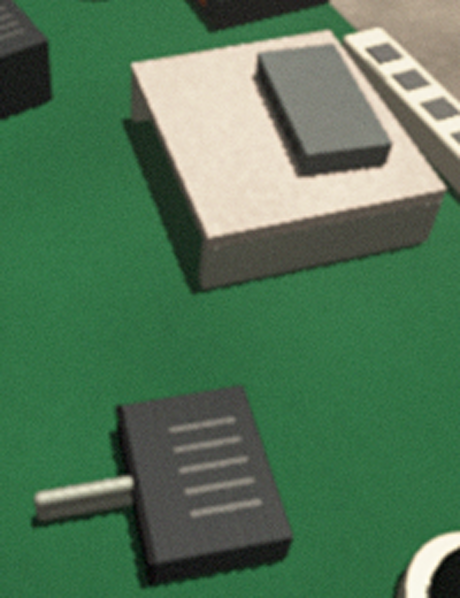

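The flat recorder's top face and its handle (crop about (140,495)) are clear, and so is the shelf board outline. Masks and rays come next.

```bash
cat > meas.py <<'E'
from h import *
def quad(mask):
    cs,_=cv2.findContours(mask,cv2.RETR_EXTERNAL,cv2.CHAIN_APPROX_NONE)
    c=max(cs,key=cv2.contourArea); return c
def fit(n,img,roi,cond,z):
    x0,y0,x1,y1=roi; hsv=cv2.cvtColor(img,cv2.COLOR_RGB2HSV).astype(int)
    m=np.zeros(img.shape[:2],np.uint8); m[y0:y1,x0:x1]=cond(hsv)[y0:y1,x0:x1]*255
    m=cv2.morphologyEx(m,cv2.MORPH_OPEN,np.ones((5,5),np.uint8)); m=cv2.morphologyEx(m,cv2.MORPH_CLOSE,np.ones((9,9),np.uint8))
    c=quad(m); w=ray(n,c[:,0,:],z)[:,:2]
    r=cv2.minAreaRect((w*1000).astype(np.float32))
    return c,r
def handle(n,img,z,roi,cond):
    x0,y0,x1,y1=roi; hsv=cv2.cvtColor(img,cv2.COLOR_RGB2HSV).astype(int)
    m=np.zeros(img.shape[:2],bool); m[y0:y1,x0:x1]=cond(hsv)[y0:y1,x0:x1]
    ys,xs=np.nonzero(m); w=ray(n,np.c_[xs,ys],z)[:,:2]
    v=cv2.fitLine((w*1000).astype(np.float32),cv2.DIST_HUBER,0,.01,.01).ravel()
    return w,v
E
python3 - <<'E'
from meas import *
t=cv2.cvtColor(cv2.imread("pics/top0.png"),cv2.COLOR_BGR2RGB);s=cv2.cvtColor(cv2.imread("pics/side0.png"),cv2.COLOR_BGR2RGB)
grey=lambda h:(h[...,1]<45)&(h[...,2]>80)&(h[...,2]<135)
c,r=fit("top",t,(390,175,465,240),grey,.036); print("rec top",r, cv2.boxPoints(r))
white=lambda h:(h[...,1]<50)&(h[...,2]>200)
c,r=fit("top",t,(250,72,380,180),white,.071); print("shelf top",r,cv2.boxPoints(r))
w,v=handle("top",t,.036,(405,236,440,262),lambda h:(h[...,1]<50)&(h[...,2]>120)); print(len(w),v,w.min(0),w.max(0),np.degrees(np.arctan2(v[1],v[0])))
hs=cv2.cvtColor(s,cv2.COLOR_RGB2HSV); print(hs[330,350],hs[365,395],hs[345,320],hs[200,370],hs[240,400],hs[373,375])
for p in [(326,160),(332,322)]:pass
# side-view corners (crop /2.3 + (280,130))
f=lambda L:[(280+x/2.3,130+y/2.3) for x,y in L]
print("rec side corners",ray("side",f([(120,407),(242,388),(291,542),(152,566)]),.036))
print("shelf side",ray("side",f([(131,65),(332,31),(444,190),(206,237)]),.071))
E
```

```text
rec top ((526.7300415039062, -253.39053344726562), (117.91880798339844, 94.47687530517578), 79.66238403320312) [[ 469.67825 -302.91602]
 [ 562.6215  -319.86972]
 [ 583.78186 -203.86505]
 [ 490.83856 -186.91135]]
shelf top ((732.9479370117188, 22.22467041015625), (243.3118896484375, 219.30618286132812), 83.29588317871094) [[ 609.8422    -85.798294]
 [ 827.64886  -111.40056 ]
 [ 856.05365   130.24763 ]
 [ 638.247     155.8499  ]]
96 [ 9.8437792e-01 -1.7606841e-01  4.3283810e+02 -2.3479025e+02] [ 0.40706783 -0.24349814] [ 0.45705992 -0.22330483] -10.140839
[68 13 79] [43 25 70] [ 30  40 102] [ 18  39 231] [30 30 76] [40 32 24]
rec side corners [[ 0.48845179 -0.19023518  0.036     ]
 [ 0.58149783 -0.20900154  0.036     ]
 [ 0.55811126 -0.32533824  0.036     ]
 [ 0.46503043 -0.3063754   0.036     ]]
shelf side [[ 0.63591819  0.15033012  0.071     ]
 [ 0.85663899  0.12407168  0.071     ]
 [ 0.82314549 -0.11521887  0.071     ]
 [ 0.60660609 -0.08782685  0.071     ]]
```

Request:
drive_tool([
  {"jaw":1,"translation":[0,0,0],"turn":0.185},
  {"jaw":1,"translation":[0,0,0.02],"turn":0.185},
  {"jaw":1,"translation":[0,0,0.02],"turn":0.185},
])

```text
clock: 0.48
tcp_pos: [0.2003, -0.5121, 0.2619]
tcp_rot: [-0.0, 0.996, -0.094, -0.0]
ft_force: [-0.3, 0.2, -0.4]
gripper_width: 1.001
```

```bash
cat > goto.py <<'E'
import sys
from h import *
from scipy.spatial.transform import Rotation as R
def delta(x,y,z,yawdeg):
    o=arm.observe(); q=o["tcp_rot"]; r=R.from_quat([q[1],q[2],q[3],q[0]]).as_matrix()
    yaw=np.degrees(np.arctan2(r[1,0],r[0,0]))
    print("clock",round(o["clock"],2),"tcp",np.round(o["tcp_pos"],4),"yaw",round(yaw,2),"force",np.round(o["ft_force"],1),"w",round(o["gripper_width"],3))
    print("tool delta",np.round(r.T@(np.array([x,y,z])-o["tcp_pos"]),4),"turn",round(np.radians(yaw-yawdeg),4))
if __name__=="__main__": delta(*map(float,sys.argv[1:5]))
E
python3 goto.py 0.438 -0.238 0.2 -10.5
```

```text
clock 0.47 tcp [ 0.2003 -0.5121  0.2619] yaw -10.79 force [-0.3  0.2 -0.4] w 1.001
tool delta [ 0.1822 -0.3138  0.0619] turn -0.0051
```

Request:
drive_tool([
  {"jaw":1,"translation":[0.03,-0.052,0]},
  {"jaw":1,"translation":[0.03,-0.052,0]},
  {"jaw":1,"translation":[0.03,-0.052,0.02]},
  {"jaw":1,"translation":[0.03,-0.052,0.02]},
  {"jaw":1,"translation":[0.03,-0.052,0.02]},
])

```text
invalid input at $.steps[0]: expected keys jaw, translation, turn
```

```bash
python3 goto.py 0.438 -0.238 0.2 -10.5
```

```text
clock 0.47 tcp [ 0.2003 -0.5121  0.2619] yaw -10.79 force [-0.3  0.2 -0.4] w 1.001
tool delta [ 0.1822 -0.3138  0.0619] turn -0.0051
```

Request:
drive_tool([
  {"jaw":1,"translation":[0.03,-0.052,0],"turn":0},
  {"jaw":1,"translation":[0.03,-0.052,0],"turn":0},
  {"jaw":1,"translation":[0.03,-0.052,0.02],"turn":0},
  {"jaw":1,"translation":[0.03,-0.052,0.02],"turn":0},
  {"jaw":1,"translation":[0.03,-0.052,0.02],"turn":0},
])

```text
clock: 1.1
tcp_pos: [0.3943, -0.2837, 0.2025]
tcp_rot: [0.0, 0.996, -0.091, -0.0]
ft_force: [0.8, -0.3, 0.4]
gripper_width: 0.995
```

```bash
python3 goto.py 0.438 -0.238 0.102 -10.5
```

```text
clock 1.1 tcp [ 0.3943 -0.2837  0.2025] yaw -10.46 force [ 0.8 -0.3  0.4] w 0.995
tool delta [ 0.0347 -0.0529  0.1005] turn 0.0007
```

Request:
drive_tool([
  {"jaw":1,"translation":[0.033,-0.052,0],"turn":0},
  {"jaw":1,"translation":[0.001,-0.001,0.03],"turn":0},
])

```text
clock: 1.35
tcp_pos: [0.4399, -0.2368, 0.1749]
tcp_rot: [0.001, 0.996, -0.088, 0.002]
ft_force: [-0.3, -0.1, 0.0]
gripper_width: 1.002
```

```bash
python3 goto.py 0.438 -0.238 0.102 -10.5; python3 - <<'E'
from h import *
for n,b in (("side",(220,180,460,400)),("top",(340,140,500,300))):
    crop(arm.grab_frame(n),*b,2.5 if n=="side" else 3,f"pics/{n}1.png")
E
```

```text
clock 1.35 tcp [ 0.4399 -0.2368  0.1749] yaw -10.06 force [-0.3 -0.1  0. ] w 1.002
tool delta [-0.002   0.0014  0.0729] turn 0.0077
```

View pics/side1.png

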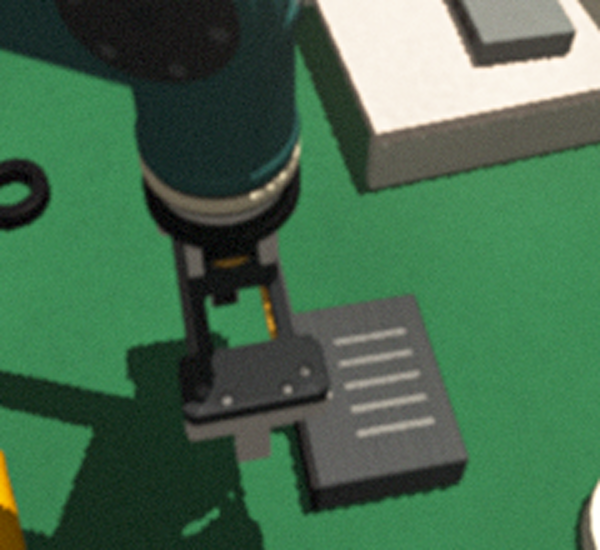

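View pics/top1.png

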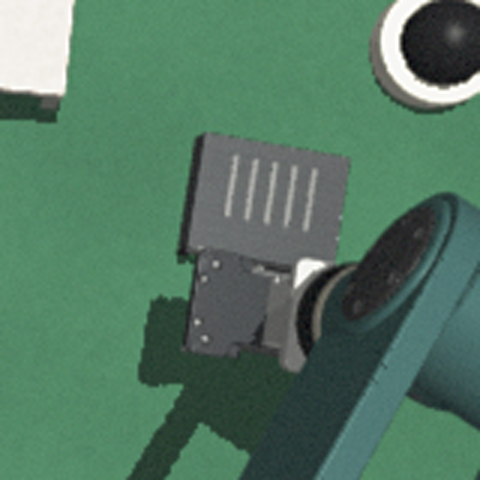

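The gripper sits over the handle, in front of the box face and aligned with it. I'll descend and close.

Request:
drive_tool([
  {"jaw":1,"translation":[-0.002,0.001,0.03],"turn":0.007},
  {"jaw":1,"translation":[0,0,0.03],"turn":0},
  {"jaw":1,"translation":[0,0,0.01],"turn":0},
  {"jaw":1,"translation":[0,0,0],"turn":0},
])

```text
clock: 1.95
tcp_pos: [0.4341, -0.2405, 0.1035]
tcp_rot: [-0.0, 0.995, -0.095, -0.0]
ft_force: [0.6, -1.5, 0.6]
gripper_width: 0.999
```

Request:
drive_tool([
  {"jaw":0,"translation":[0,0,0],"turn":0},
  {"jaw":0,"translation":[0,0,0],"turn":0},
  {"jaw":0,"translation":[0,0,0],"turn":0},
  {"jaw":0,"translation":[0,0,0],"turn":0},
  {"jaw":0,"translation":[0,0,0],"turn":0},
])

```text
clock: 2.58
tcp_pos: [0.4344, -0.2401, 0.1035]
tcp_rot: [0.0, 0.996, -0.094, 0.0]
ft_force: [-0.7, 0.6, -0.1]
gripper_width: 0.503
```

```bash
python3 goto.py 0.438 -0.238 0.102 -10.5; python3 - <<'E'
from h import *
for n,b in (("side",(220,180,460,400)),("top",(340,140,500,300))):
    crop(arm.grab_frame(n),*b,2.5 if n=="side" else 3,f"pics/{n}2.png")
E
```

```text
clock 2.58 tcp [ 0.4344 -0.2401  0.1035] yaw -10.83 force [-0.7  0.6 -0.1] w 0.503
tool delta [ 0.0031 -0.0027  0.0015] turn -0.0058
```

View pics/side2.png

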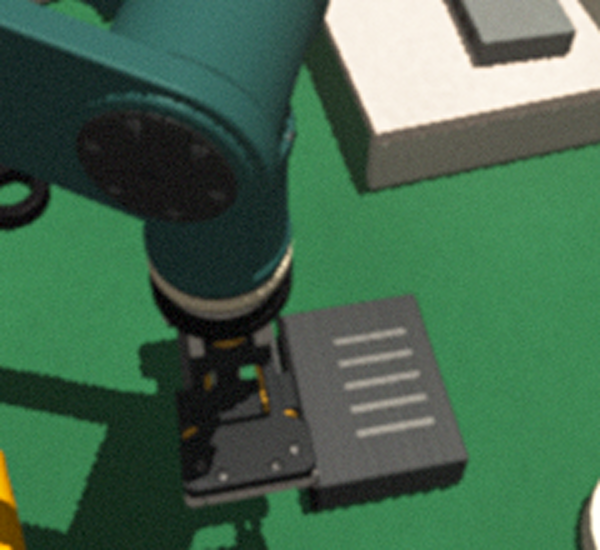

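The fingers are still closing, so I'll keep closing.

Request:
drive_tool([
  {"jaw":0,"translation":[0,0,0],"turn":0},
  {"jaw":0,"translation":[0,0,0],"turn":0},
  {"jaw":0,"translation":[0,0,0],"turn":0},
  {"jaw":0,"translation":[0,0,0],"turn":0},
  {"jaw":0,"translation":[0,0,0],"turn":0},
])

```text
clock: 3.3
tcp_pos: [0.4344, -0.2397, 0.1034]
tcp_rot: [-0.0, 0.996, -0.094, -0.0]
ft_force: [0.2, 2.9, 0.1]
gripper_width: 0.099
```

Request:
drive_tool([
  {"jaw":0,"translation":[0,0,0],"turn":0},
  {"jaw":0,"translation":[0,0,0],"turn":0},
])

```text
clock: 3.55
tcp_pos: [0.4344, -0.2397, 0.1034]
tcp_rot: [-0.0, 0.996, -0.094, -0.0]
ft_force: [-0.1, 3.5, 1.2]
gripper_width: 0.095
```

```bash
python3 goto.py 0.36 -0.1 0.102 -10.5; cat > rec.py <<'E'
import sys
from meas import *
# recorder pose from top face in side view (and top view), roi around expected centre
cx,cy=float(sys.argv[1]),float(sys.argv[2]); tag=sys.argv[3]
grey={"top":lambda h:(h[...,1]<45)&(h[...,2]>80)&(h[...,2]<135),"side":lambda h:(h[...,1]<50)&(h[...,2]>58)&(h[...,2]<110)}
for n in ("side","top"):
    f=arm.grab_frame(n); crop(f,0,0,640,400,1.25,f"pics/{n}{tag}.png")
    try:
        p=proj(n,[[cx+a,cy+b,.036] for a in(-.058,.075) for b in(-.085,.085)])
        roi=[int(v) for v in (max(p[:,0].min(),0),max(p[:,1].min(),0),p[:,0].max(),p[:,1].max())]
        c,r=fit(n,f,roi,grey[n],.036); print(n,np.round(r[0],1),np.round(r[1],1),round(r[2],1))
    except Exception as e: print(n,e)
E
python3 rec.py .526 -.256 3
```

```text
clock 3.55 tcp [ 0.4344 -0.2397  0.1034] yaw -10.83 force [-0.1  3.5  1.2] w 0.095
tool delta [-0.0993 -0.1232  0.0015] turn -0.0058
side [ 502.6 -252.5] [118.4 139.6] 80.5
top [ 526.4 -253.8] [118.2  94.7] 80.3
```

View pics/top3.png

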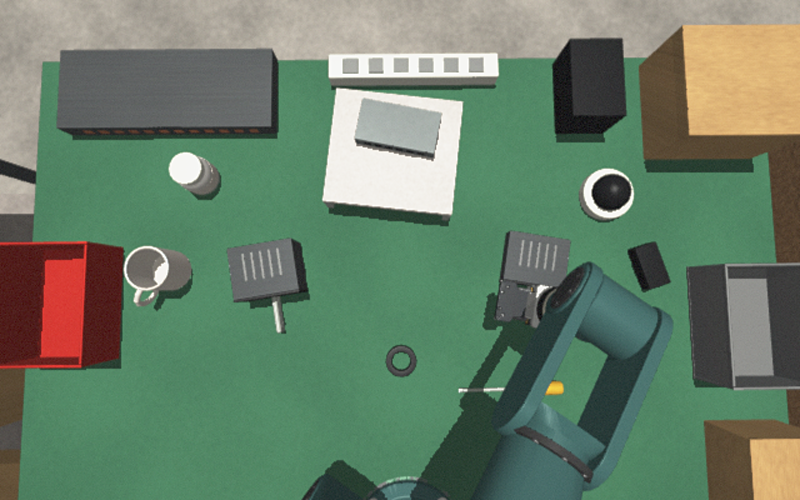

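The handle is gripped (opening 0.095, about 9 mm). I'll start with a slow diagonal pull and check for yaw slip.

Request:
drive_tool([
  {"jaw":0,"translation":[-0.004,-0.005,0],"turn":0},
  {"jaw":0,"translation":[-0.009,-0.012,0],"turn":0},
  {"jaw":0,"translation":[-0.009,-0.012,0],"turn":0},
  {"jaw":0,"translation":[-0.009,-0.012,0],"turn":0},
  {"jaw":0,"translation":[-0.009,-0.012,0],"turn":0},
])

```text
clock: 4.28
tcp_pos: [0.4044, -0.1795, 0.1034]
tcp_rot: [0.0, 0.996, -0.094, 0.0]
ft_force: [0.8, -1.7, -1.8]
gripper_width: 0.1
```

```bash
python3 goto.py 0.4294 0.0564 0.102 -6.75;python3 rec.py .496 -.196 4
```

```text
clock 4.28 tcp [ 0.4044 -0.1795  0.1034] yaw -10.83 force [ 0.8 -1.7 -1.8] w 0.1
tool delta [-0.0198 -0.2364  0.0013] turn -0.0712
side [ 475.1 -196.4] [117.9 133.7] 78.2
top [ 495.1 -195.4] [118.1  94.5] 78.6
```

View pics/side4.png

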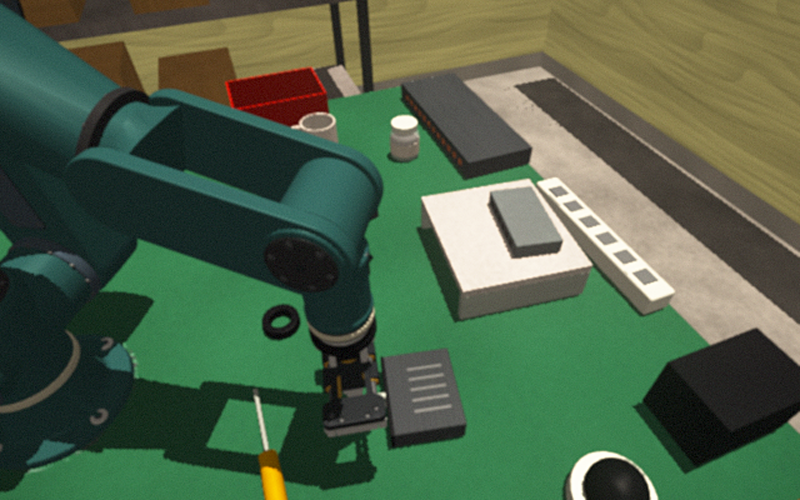

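It moves rigidly with the tool, both in shift and in yaw. I'll go on sideways while slowly turning to the shelf's yaw.

Request:
drive_tool([
  {"jaw":0,"translation":[-0.001,-0.008,0],"turn":-0.003},
  {"jaw":0,"translation":[-0.002,-0.016,0],"turn":-0.005},
  {"jaw":0,"translation":[-0.002,-0.016,0],"turn":-0.005},
  {"jaw":0,"translation":[-0.002,-0.016,0],"turn":-0.005},
  {"jaw":0,"translation":[-0.002,-0.016,0],"turn":-0.005},
])

```text
clock: 5.0
tcp_pos: [0.4092, -0.1068, 0.1034]
tcp_rot: [0.0, 0.997, -0.083, -0.0]
ft_force: [0.3, -1.7, -2.2]
gripper_width: 0.1
```

Request:
drive_tool([
  {"jaw":0,"translation":[-0.002,-0.016,0],"turn":-0.005},
  {"jaw":0,"translation":[-0.002,-0.016,0],"turn":-0.005},
  {"jaw":0,"translation":[-0.002,-0.016,0],"turn":-0.005},
  {"jaw":0,"translation":[-0.002,-0.016,0],"turn":-0.005},
  {"jaw":0,"translation":[-0.002,-0.016,0],"turn":-0.005},
])

```text
clock: 5.62
tcp_pos: [0.4115, -0.0264, 0.1034]
tcp_rot: [0.0, 0.998, -0.07, -0.0]
ft_force: [-0.1, -2.4, -1.5]
gripper_width: 0.099
```

```bash
python3 goto.py 0.41 0.0587 0.102 -6.75;python3 rec.py .496 -.043 5
```

```text
clock 5.62 tcp [ 0.4115 -0.0264  0.1034] yaw -8.07 force [-0.1 -2.4 -1.5] w 0.099
tool delta [-0.0134 -0.084   0.0014] turn -0.023
side [481.9 -40.7] [117.4 134.6] 80.6
top [501.6 -37.2] [118.6  99. ] 81.5
```

View pics/top5.png

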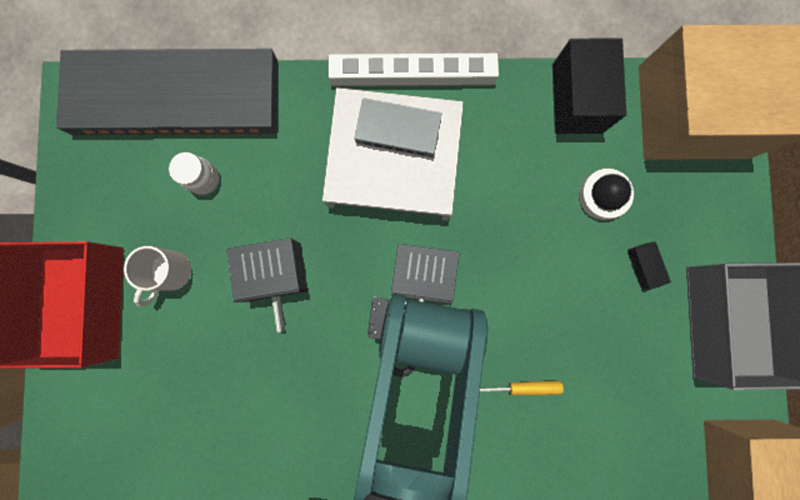

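The recorder follows and is now about 8 cm short of the shelf's axis.

Request:
drive_tool([
  {"jaw":0,"translation":[-0.002,-0.016,0],"turn":-0.005},
  {"jaw":0,"translation":[-0.002,-0.016,0],"turn":-0.005},
  {"jaw":0,"translation":[-0.002,-0.016,0],"turn":-0.005},
  {"jaw":0,"translation":[-0.003,-0.016,0],"turn":-0.004},
  {"jaw":0,"translation":[-0.003,-0.012,0],"turn":-0.004},
])

```text
clock: 6.35
tcp_pos: [0.4097, 0.0498, 0.1033]
tcp_rot: [0.0, 0.998, -0.059, -0.0]
ft_force: [-0.0, -2.5, -2.0]
gripper_width: 0.099
```

Request:
drive_tool([
  {"jaw":0,"translation":[-0.001,-0.006,0],"turn":0},
  {"jaw":0,"translation":[0,0,0],"turn":0},
])

```text
clock: 6.6
tcp_pos: [0.4093, 0.0559, 0.1033]
tcp_rot: [-0.0, 0.998, -0.059, -0.0]
ft_force: [0.2, -0.6, -1.0]
gripper_width: 0.098
```

```bash
python3 goto.py 0.41 0.0587 0.102 -6.75;python3 rec.py .501 .048 6
```

```text
clock 6.6 tcp [0.4093 0.0559 0.1033] yaw -6.73 force [ 0.2 -0.6 -1. ] w 0.098
tool delta [ 0.0004 -0.0029  0.0013] turn 0.0003
side [500.2  41.5] [117.1  93.7] 82.0
top [499.5  44.8] [118.7  99.1] 82.6
```

View pics/top6.png

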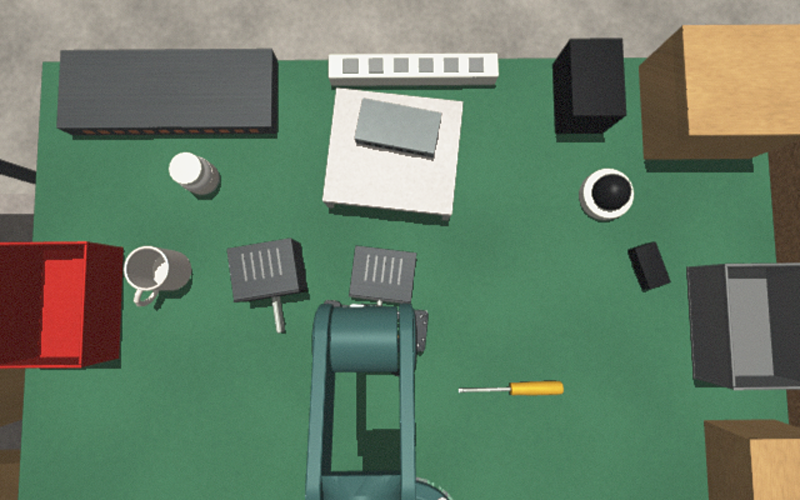

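View pics/side6.png

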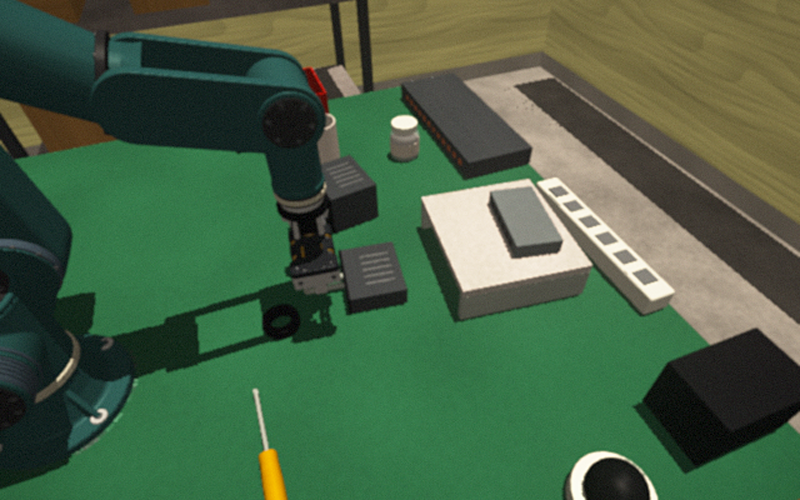

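The recorder is in front of the opening and square to within about 1°, with its centre about (0.500, 0.044) against the axis at y≈0.048. It needs about 173 mm inward, so I'll move in slowly.

Request:
drive_tool([
  {"jaw":0,"translation":[0.005,-0.002,0],"turn":0},
  {"jaw":0,"translation":[0.012,-0.001,0],"turn":0},
  {"jaw":0,"translation":[0.012,-0.001,0],"turn":0},
  {"jaw":0,"translation":[0.012,0,0],"turn":0},
  {"jaw":0,"translation":[0.012,0,0],"turn":0},
])

```text
clock: 7.32
tcp_pos: [0.4614, 0.0534, 0.1033]
tcp_rot: [-0.0, 0.998, -0.059, -0.003]
ft_force: [-6.8, 0.7, 4.4]
gripper_width: 0.096
```

```bash
python3 goto.py 0.579 0.0388 0.102 -6.75;python3 rec.py .553 .042 7; python3 - <<'E'
import cv2
a=cv2.imread("pics/side7.png");print(a.shape)
cv2.imwrite("pics/side7z.png",cv2.resize(a[160:360,260:620],None,fx=2.2,fy=2.2))
E
```

```text
clock 7.33 tcp [0.4614 0.0534 0.1033] yaw -6.76 force [-6.8  0.7  4.4] w 0.096
tool delta [0.1185 0.0007 0.0007] turn -0.0002
side [534.2  42.9] [117.2 132.8] 83.6
top [561.1  42.8] [119.3  84.4] 84.3
(500, 800, 3)
```

View pics/top7.png

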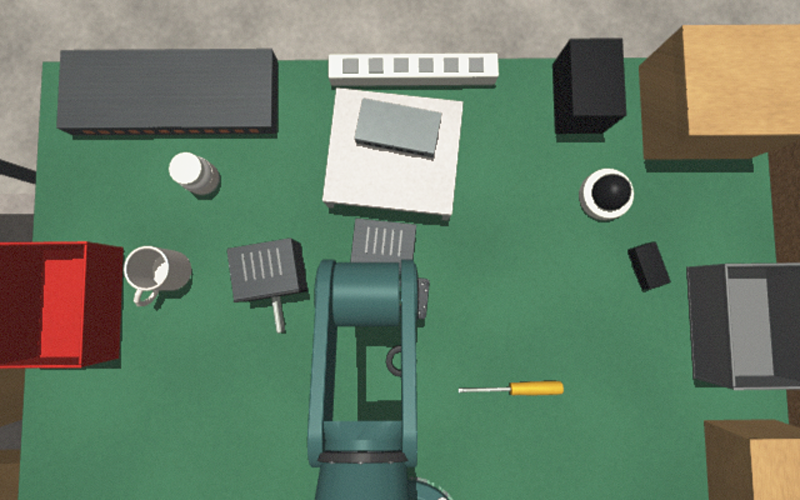

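View pics/side7z.png

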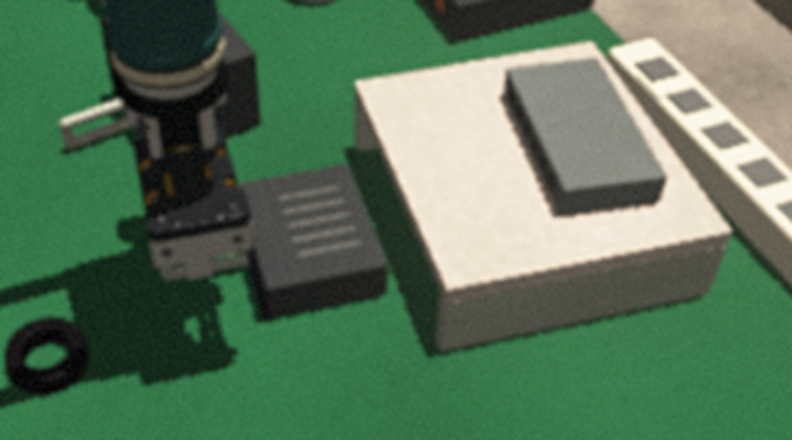

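Request:
drive_tool([
  {"jaw":0,"translation":[0,0,0],"turn":0},
  {"jaw":0,"translation":[0.006,0,0],"turn":0},
  {"jaw":0,"translation":[0.008,0,0],"turn":0},
])

```text
clock: 7.8
tcp_pos: [0.4748, 0.0518, 0.1033]
tcp_rot: [-0.0, 0.998, -0.059, -0.002]
ft_force: [-6.3, 0.0, 4.0]
gripper_width: 0.101
```

Request:
drive_tool([
  {"jaw":0,"translation":[0,0,0],"turn":0},
])

```text
clock: 7.92
tcp_pos: [0.4762, 0.0516, 0.1034]
tcp_rot: [-0.0, 0.998, -0.059, -0.0]
ft_force: [-2.4, 0.8, 1.0]
gripper_width: 0.102
```

```bash
python3 goto.py 0.579 0.0388 0.102 -6.75
```

```text
clock 7.92 tcp [0.4762 0.0516 0.1034] yaw -6.77 force [-2.4  0.8  1. ] w 0.102
tool delta [0.1036 0.0006 0.0013] turn -0.0004
```

Request:
drive_tool([
  {"jaw":0,"translation":[0.009,0,0],"turn":0},
  {"jaw":0,"translation":[0.01,0,0],"turn":0},
  {"jaw":0,"translation":[0.01,0,0],"turn":0},
  {"jaw":0,"translation":[0.01,0,0],"turn":0},
  {"jaw":0,"translation":[0.01,0,0],"turn":0},
])

```text
clock: 8.55
tcp_pos: [0.524, 0.046, 0.1034]
tcp_rot: [-0.0, 0.998, -0.059, -0.002]
ft_force: [-5.6, 1.5, 4.5]
gripper_width: 0.1
```

```bash
python3 goto.py 0.5813 0.0384 0.102 -6.75;python3 rec.py .615 .035 8; python3 - <<'E'
import cv2
a=cv2.imread("pics/side8.png")
cv2.imwrite("pics/side8z.png",cv2.resize(a[160:360,300:620],None,fx=2.4,fy=2.4))
E
```

```text
clock 8.55 tcp [0.524  0.046  0.1034] yaw -6.76 force [-5.6  1.5  4.5] w 0.1
tool delta [0.0578 0.0008 0.0011] turn -0.0001
side [578.1  61.8] [164.3  95.5] 78.2
top max() iterable argument is empty
```

View pics/top8.png

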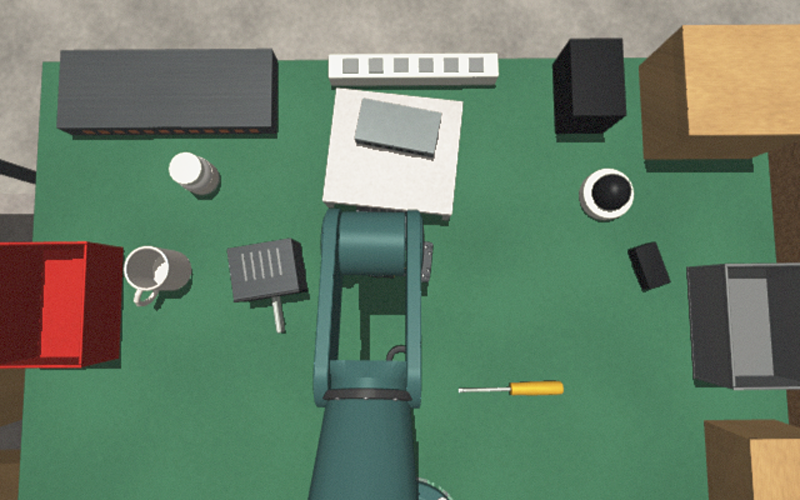

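View pics/side8z.png

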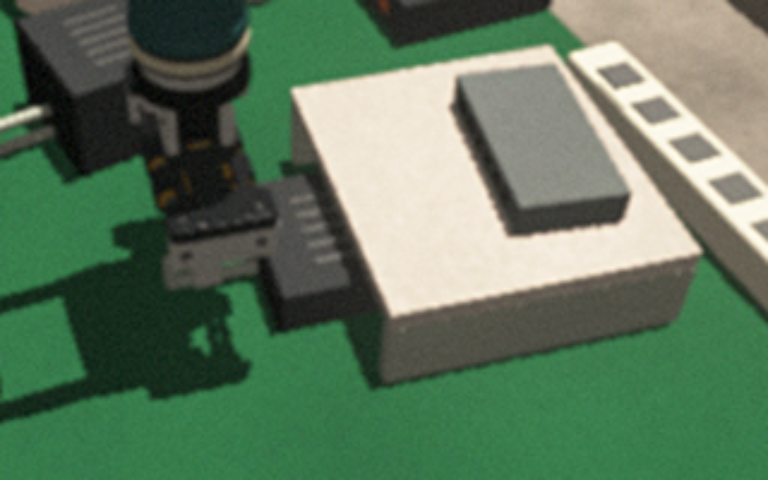

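The recorder goes in clear of the plates and the board, and the supply hasn't moved. I'll continue.

Request:
drive_tool([
  {"jaw":0,"translation":[0.01,0,0],"turn":0},
  {"jaw":0,"translation":[0.01,0,0],"turn":0},
  {"jaw":0,"translation":[0.01,0,0],"turn":0},
  {"jaw":0,"translation":[0.01,0,0],"turn":0},
  {"jaw":0,"translation":[0.007,0,0],"turn":0},
])

```text
clock: 9.28
tcp_pos: [0.5709, 0.0404, 0.1034]
tcp_rot: [-0.0, 0.998, -0.059, -0.001]
ft_force: [-6.4, 0.6, 5.5]
gripper_width: 0.103
```

Request:
drive_tool([
  {"jaw":0,"translation":[0.006,0,0],"turn":0},
  {"jaw":0,"translation":[0,0,0],"turn":0},
])

```text
clock: 9.52
tcp_pos: [0.5776, 0.0396, 0.1034]
tcp_rot: [0.0, 0.998, -0.059, -0.0]
ft_force: [-2.6, 0.0, 1.6]
gripper_width: 0.1
```

```bash
python3 goto.py 0.5813 0.0384 0.102 -6.75;python3 rec.py .667 .03 9; python3 - <<'E'
import cv2
a=cv2.imread("pics/side9.png")
cv2.imwrite("pics/side9z.png",cv2.resize(a[160:340,340:520],None,fx=3.3,fy=3.3,interpolation=cv2.INTER_CUBIC))
E
```

```text
clock 9.53 tcp [0.5776 0.0396 0.1034] yaw -6.77 force [-2.6  0.   1.6] w 0.1
tool delta [0.0038 0.0008 0.0014] turn -0.0003
side [596.8  23.1] [54.8 49. ] 68.4
top max() iterable argument is empty
```

View pics/side9z.png

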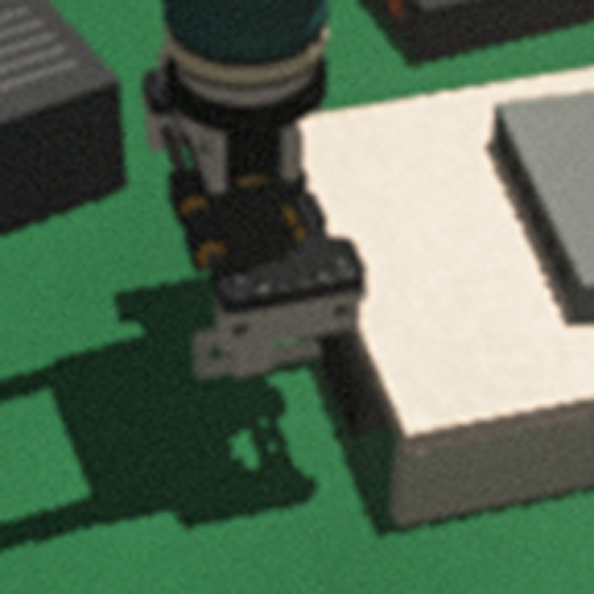

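View pics/top9.png

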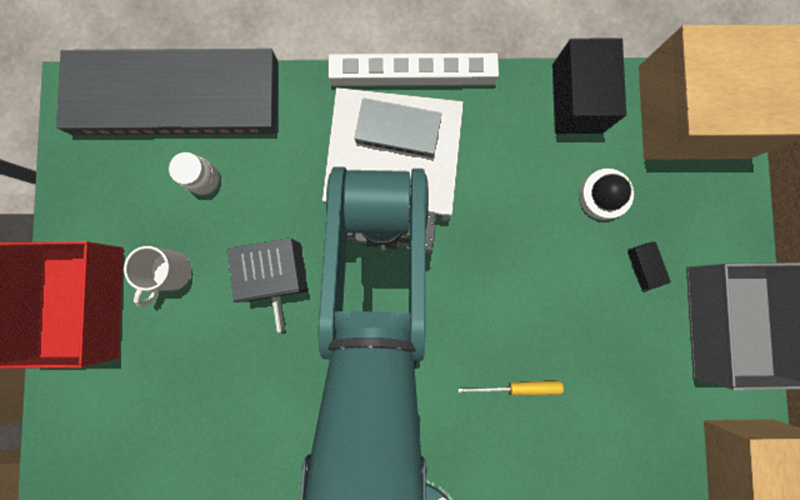

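Request:
drive_tool([
  {"jaw":0,"translation":[0.003,0,0],"turn":0},
  {"jaw":0,"translation":[0,0,0],"turn":0},
  {"jaw":0.6,"translation":[0,0,0],"turn":0},
  {"jaw":0.6,"translation":[0,0,0],"turn":0},
  {"jaw":0.6,"translation":[0,0,0],"turn":0},
])

```text
clock: 10.25
tcp_pos: [0.5813, 0.0391, 0.1036]
tcp_rot: [0.0, 0.998, -0.059, 0.001]
ft_force: [0.1, 0.3, -1.0]
gripper_width: 0.383
```

Request:
drive_tool([
  {"jaw":0.6,"translation":[0,0,0],"turn":0},
  {"jaw":0.6,"translation":[0,0,0],"turn":0},
  {"jaw":0.6,"translation":[0,0,0],"turn":0},
])

```text
clock: 10.62
tcp_pos: [0.5808, 0.0392, 0.1034]
tcp_rot: [0.0, 0.998, -0.059, 0.0]
ft_force: [0.9, -0.1, -0.1]
gripper_width: 0.598
```

Released. Next I'll lift straight up, then back away.

Request:
drive_tool([
  {"jaw":0.6,"translation":[0,0,-0.02],"turn":0},
  {"jaw":0.6,"translation":[0,0,-0.04],"turn":0},
  {"jaw":0.6,"translation":[0,0,-0.05],"turn":0},
  {"jaw":0.6,"translation":[-0.03,0,-0.03],"turn":0},
  {"jaw":0.6,"translation":[-0.05,0,-0.02],"turn":0},
])

```text
clock: 11.25
tcp_pos: [0.5017, 0.0485, 0.2655]
tcp_rot: [-0.0, 0.998, -0.059, 0.002]
ft_force: [0.4, 0.7, 0.4]
gripper_width: 0.6
```

Request:
drive_tool([
  {"jaw":0.6,"translation":[-0.06,0,0],"turn":0},
  {"jaw":0.6,"translation":[-0.06,0,0],"turn":0},
  {"jaw":0.6,"translation":[-0.04,0.04,0],"turn":0},
  {"jaw":0.6,"translation":[0,0.06,0],"turn":0},
  {"jaw":0.6,"translation":[0,0.06,0],"turn":0},
])

```text
clock: 11.88
tcp_pos: [0.3227, -0.0923, 0.264]
tcp_rot: [0.001, 0.998, -0.058, 0.002]
ft_force: [0.3, 0.8, -0.7]
gripper_width: 0.602
```

Request:
drive_tool([
  {"jaw":0.6,"translation":[0,0.06,0],"turn":0},
  {"jaw":0.6,"translation":[0,0.06,0],"turn":0},
  {"jaw":0.6,"translation":[0,0.06,0],"turn":0},
  {"jaw":0.6,"translation":[0,0,0],"turn":0},
])

```text
clock: 12.38
tcp_pos: [0.3012, -0.2731, 0.2631]
tcp_rot: [-0.0, 0.998, -0.062, -0.0]
ft_force: [0.2, 1.8, -0.5]
gripper_width: 0.599
```

```bash
python3 - <<'E'
from h import *
import h
f=arm.grab_frame("top"); crop(f,150,60,390,260,3,"pics/topA.png"); cv2.imwrite("pics/topAraw.png",cv2.cvtColor(f,cv2.COLOR_RGB2BGR))
f=arm.grab_frame("side"); crop(f,220,110,480,300,3,"pics/sideA.png"); cv2.imwrite("pics/sideAraw.png",cv2.cvtColor(f,cv2.COLOR_RGB2BGR))
E
```

```text
(no output)
```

View pics/topA.png

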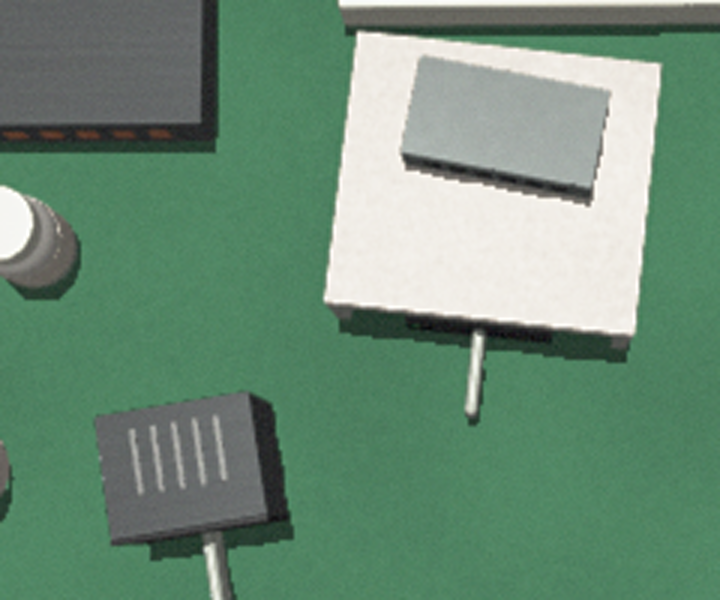

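View pics/sideA.png

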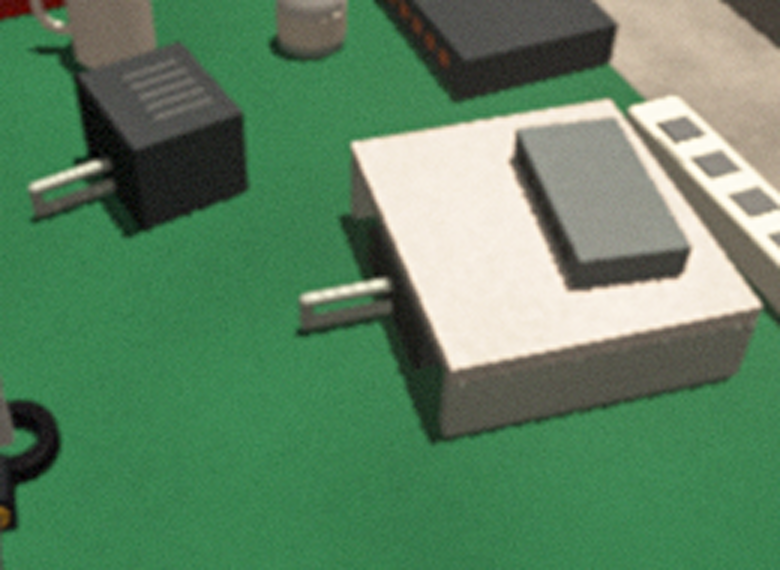

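The recorder is inside, and its handle sticks out at top-crop (479,330)–(471,417). I'll measure the handle tip and direction, and check the supply against the first picture.

```bash
python3 - <<'E'
from meas import *
L=lambda p:cv2.cvtColor(cv2.imread(p),cv2.COLOR_BGR2RGB)
def local(w,o,yaw):
    c,s=np.cos(yaw),np.sin(yaw); d=np.atleast_2d(w)[:,:2]-o; return np.round(np.c_[d@[c,s],d@[-s,c]]*1000,1)
t=L("pics/topAraw.png"); s=L("pics/sideAraw.png")
hsv=cv2.cvtColor(t,cv2.COLOR_RGB2HSV).astype(int); m=np.zeros(hsv.shape[:2],bool)
m[174:202,298:318]=((hsv[...,1]<60)&(hsv[...,2]>120))[174:202,298:318]; ys,xs=np.nonzero(m)
w=ray("top",np.c_[xs,ys],.036); v=cv2.fitLine((w[:,:2]*1000).astype(np.float32),cv2.DIST_HUBER,0,.01,.01).ravel()
print("top handle local",len(w),local(w,np.array([.624,.035]),np.radians(-6.7)).min(0),local(w,np.array([.624,.035]),np.radians(-6.7)).mean(0),"yaw",np.degrees(np.arctan2(v[1]*np.sign(v[0]),abs(v[0]))))
f=lambda L:[(220+x/3,110+y/3) for x,y in L]
w=ray("side",f([(303,301),(390,286)]),.036); d=w[1]-w[0]
print("side handle local tip,root",local(w,np.array([.6213,.0313]),np.radians(-7)),np.degrees(np.arctan2(d[1],d[0])))
# front bottom/top edge of recorder in top view: dark strip under board
dk=lambda h:(h[...,2]>60)&(h[...,1]<60)
a=L("pics/top0.png")
print("supply diff mean", np.abs(a[185:270,180:248].astype(int)-t[185:270,180:248]).mean())
E
python3 goto.py 0.3 -0.27 .26 -6.75
```

```text
top handle local 96 [-71.4  -4.7] [-42.4625     0.253125] yaw -7.616132
side handle local tip,root [[-69.2  -4. ]
 [ -4.   -5.2]] -8.113476683754046
supply diff mean 2.6404267589388697
clock 12.47 tcp [ 0.3021 -0.2701  0.2632] yaw -6.86 force [-0.2  0.1 -0.2] w 0.602
tool delta [-0.0021  0.0002  0.0032] turn -0.0019
```

```bash
python3 -c "
from workcell import arm
print(arm.sign_off())"
```

```text
the job is handed in; nothing more can be done
None
```

The flat recorder is under the shelf with its handle sticking out in front, and I've handed the job in after about 12.5 s of the 38 s. I gripped it by the handle, slid it across to the shelf's centre line, pushed it straight in slowly, let go and moved the arm well clear.

Last checks, taken from the handle after release because the box itself is mostly hidden under the shelf:

| Check | Top view | Side view | Limit |
|---|---|---|---|
| Handle tip ahead of the shelf edge (70 mm when flush) | 71 mm | 69 mm | ±15 mm |
| Handle off the middle of the opening | about 0 mm | 4–5 mm | 25 mm |
| Angle to the shelf | about 1° | about 1° | 10° |

- **Disagreement between cameras:** they differed by about 2–5 mm throughout, well inside the limits.
- **Forces:** the wrist force I read between moves stayed at about 9 N or less. I saw no sign of the recorder or the arm touching the shelf.
- **Tall power supply:** comparing the first and last pictures shows it has not moved.
- **Failed checks:** my automatic outline of the recorder's top face stopped working once it went under the shelf and the arm covered it. From there I judged by the arm's position and by eye until the handle was in view again.

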